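Turn a reagent carousel to the tall bottle and let its lock pawl catch

ROBOT

A 6-joint arm with a two-finger parallel gripper is mounted at the origin on the work surface. World frame = base frame: x ahead of the robot, y to its left, z up, the work surface at z = 0. Lengths are in mm, angles in rad, forces in N, time in s.
With the tool pointing down it reaches from about 350 to 775 mm from the base axis. Payload 7.3 kg.
Tool frame: the origin (TCP) lies at the very end of the fingers, on their centre line; the grasp point (between the pads) lies 19 mm behind it; z points along the fingers, y is the line along which they close (so a half turn about z gives the same grasp; the last joint's range is limited). The gripper opens to 92 mm and grips with 3 to 60 N. Pads are 19 mm wide; open, the fingers measure 130 mm over their backs; the gripper's body (75 mm by 190 mm) begins 47 mm behind the grasp point.
Start: joints at [-1.307, 0.342, 1.524, -0, 1.275, -0.146], TCP at [209.198, -481.544, 187.241] pointing down, gripper open.
Joint ranges: [-2.53, 2.53], [-0.77, 2.02], [0.04, 2.7], [-1, 4.14], [0.28, 2.66], [-3.11, 3.11]. Speed limits (rad/s): [2.57, 2.57, 3.14, 3.14, 3.14, 3.14].

INTERFACE

Orientations are given as [roll, pitch, yaw] about the fixed x, y, z axes, in that order (R = Rz(yaw) Ry(pitch) Rx(roll)).
In Python, from plant import get_obs, vision, workorder gives the robot as it stands.
- The arm moves only by the shell command python3 -m pendant 'ROWS' [OPENING]. ROWS is a JSON object of lists of equal length, an entry for each row: "dp": the shift along the tool's x, y, z in m, a list of three; "rotation": the turn, a rotation vector about the tool's x, y, z in rad, a list of three. A call has 1 to 8 rows; each row is the pose to reach, as a shift and turn from the pose commanded when the call began, along the tool's axes at that moment; what a row does not reach only later rows make up. A row lasts 1/8 s, in which the tool goes at most 62.5 mm and 10.7 degrees, less where a joint would pass 70% of its speed; a pose out of reach is approached as far as the arm can. A call with a gripper value outside its range is refused whole. OPENING is the finger opening in m, from 0 to 0.0918, set as the call begins (- or left out, the last holds). The fingers move at their own pace and stop on an object; the grip force is fixed at half the most. Time passes only in rows, so rows that repeat a pose let the fingers close. It gives the time, the measured TCP pose, the force, the opening and the grip force at its end, in the units of the state.
- get_obs(): the state, without advancing time (a new reading comes with each control period).
- vision.capture(name): name is "scene" or "top" or "wrist"; returns a dict with "pixels" (480x640x3 uint8, red, green, blue), "vfov" (degrees; the focal length in pixels is half the picture's height over the tangent of half this angle, whatever the lens; pixels are square), "cx", "cy" (the principal point, pixels), "pose" (4x4, takes a point from camera to world coordinates); the wrist camera has in their place "T_tool_cam" (4x4, takes a point from camera to tool coordinates, whose origin is the TCP and whose axes are the flange's). Camera axes: x right, y up, looking along -z (the intrinsics and any distortion apply to the point x, -y, -z); pixel columns grow to the right and rows downward; lengths in mm; the calibration is good to about 2 mm. A picture is of the moment at which its call begins: read the wrist's pose just before it. There is no depth.
- workorder.close_job(): hands the job in; it is judged then, once.
The state is a dict: "time": time; "joint_positions": joint angles; "dq": joint speeds; "tau": joint torques, N m; "tool_pos": TCP position; "tcp_rot": TCP orientation; "contact_force": force on the tool from outside, world axes, zero at the start; "moment": the same for the moment, N m; "grip_width": finger opening in mm; "finger_force": force on a finger pad.
Only numpy, scipy, OpenCV 4.12 (cv2) and the standard library are available. Lean on these libraries where they do the work, as an engineer would, in place of code of your own. Each camera call takes 0.05 s, during which the arm holds its last target. There are 200 camera calls.

TASK

Turn the reagent carousel by pushing on its upright rim pins until the tall narrow bottle stands at the front, and lock it there: tip the lock pawl over onto the rim and let it drop fully into the notch that belongs to the tall bottle. Push gently and stop as soon as you feel it catch (never 15 N or more), do not touch the bottles or let one tip, and leave the dishes, the big bottle and the tube rack where they are.

Things in the scene. Friction and masses are not known exactly. Their poses are not given: they have to be found in the camera images.
- base: Fixed white foot of the carousel: a round plate 210 mm across, 30 mm high, with a tongue 90 mm wide reaching 195 mm out from the axis at the front. Origin: on the upright turning axis, at the table top; its -x axis points to the FRONT (tongue and pawl), z up. At the start four bottles stand on the disc, each 18 to 127 degrees to one side of the front; the empty fifth station is at the back.
- disc_centre (a point): Fixed point on the axis, at the top of the aluminium disc (46 mm above the table) that turns on the foot. Round steel pins, 12 mm across, up to 110 mm above the table, stand on the disc 100 mm from the axis: push them sideways to turn it, either way. Drag about 3 N at a pin; it stays where left. Its angle is not measured: judge it from the bottles, or touch a pin. Rim 122 to 127 mm from the axis.
- front_place (a point): Fixed point 52 mm in front of the axis, 48 mm above the table: where the middle of the front station's pad comes to lie. The disc has 5 stations 72 degrees apart, each with a rubber pad (46 mm across, 2 mm high, its centre 52 mm from the axis) and, at the same angle, a notch 13 mm wide and 15 mm deep in the rim. A pin stands midway between neighbouring stations, 36 degrees from each.
- pawl (a joint): Lock pawl, 58 mm arm with a cross-bar handle (60 mm wide, 36 mm up the arm), pivot 172 mm in front of the axis, 61 mm above the table; its bracket is clamped up to 24 mm left or right of the front line, not measured. 1.9 rad = tipped back away from the disc (tip 116 mm high); pushed inward past upright it falls. 0.2 = its 10 mm wide tooth rides on the rim; 0 = dropped home in a notch.
- flask: The tall narrow glass bottle, 34 mm in diameter, 72 mm high with a blue cap: the one that must face the front. Origin: centre of its underside, 48 mm above the table on a pad. Loose; it may stand up to about 4 mm off the centre of its pad.
- jar0: One of three alike squat glass jars, 42 mm in diameter, 40 mm high with a blue lid, standing loose on a pad, up to about 4 mm off its centre. Origin: centre of its underside.
- jar1: One of three alike squat glass jars, 42 mm in diameter, 40 mm high with a blue lid, standing loose on a pad, up to about 4 mm off its centre. Origin: centre of its underside.
- jar2: One of three alike squat glass jars, 42 mm in diameter, 40 mm high with a blue lid, standing loose on a pad, up to about 4 mm off its centre. Origin: centre of its underside.
- dishes: Bystander: stack of four clear dishes, 90 mm across, 58 mm high. Origin: centre of its underside.
- stock_bottle: Bystander: big amber bottle, 70 mm in diameter, 140 mm high. Origin: centre of its underside.
- tube_rack: Bystander: cardboard-brown tube rack 90 x 150 x 30 mm with six small tubes rising to 47 mm. Origin: centre of its underside.
Things that resemble listed ones, but are neither listed nor needed, are in the scene too. What is shaped like the flask but purple is not meant. What is shaped like the jar2 but turquoise is not meant.

How it is judged:
By the outcome, as a careful person would: the job done as asked, in the order asked, and still so for the second after the job is handed in, with the robot touching nothing.
It also fails if it takes over 61 s, if anything falls off the work surface, if the arm or the gripper's body presses on something with over 40 N, if the wrist force passes 120 N, or if a joint passes its speed limit or range.

## Working session

There is one attempt and no reset: what is moved stays moved. The work goes in short steps, Python scripts to look and compute and a shell command to move; the robot and the scene stay as the last step left them, time stands still between calls to the robot, and variables do not carry over. Pictures are saved under pics/ and viewed, at most 10 in all, crops included, and the job is handed in when it is done.

```bash
ls; mkdir -p pics; python3 - <<'E'
from plant import get_obs, vision
import cv2,numpy as np,pickle
o=get_obs();print(o)
for n in("scene","top"):
    c=vision.capture(n);pickle.dump(c,open(f"pics/{n}0.pkl","wb"))
    cv2.imwrite(f"pics/{n}0.png",c["pixels"][:,:,::-1]);print({k:v for k,v in c.items() if k!="pixels"})
E
```

```text
pics
{'time': 0.0, 'joint_positions': array([-1.30697630e+00,  3.42752530e-01,  1.52502259e+00,  3.98417446e-07,
        1.27541928e+00, -1.46004279e-01]), 'dq': array([-1.30484147e-05,  3.61961143e-04, -4.38668379e-04, -4.45033738e-05,
       -1.90486064e-03, -1.27679870e-04]), 'tau': array([ 2.21046874e-03, -4.31241095e+01, -2.44217509e+01,  7.19470507e-02,
        5.59643924e-02, -1.47106834e-04]), 'tool_pos': array([ 209.07749076, -481.04961612,  186.52761435]), 'tcp_rot': array([-3.14000801e+00, -2.33407477e-04,  4.09824009e-01]), 'contact_force': array([-0.38301914,  1.03435445,  0.97858452]), 'moment': array([-0.05356212, -0.01635143,  0.01899889]), 'finger_force': 0.0, 'grip_width': 91.57605483226796}
{'vfov': 56.999516563623885, 'cx': 319.21033400674895, 'cy': 236.3370217316796, 'pose': array([[-5.15027330e-01, -5.38205292e-01,  6.67144597e-01,
         1.26122214e+03],
       [ 8.57036384e-01, -3.09391725e-01,  4.12025966e-01,
         3.81718336e+02],
       [-1.53455376e-02,  7.83971826e-01,  6.20606711e-01,
         6.52370658e+02],
       [ 0.00000000e+00,  0.00000000e+00,  0.00000000e+00,
         1.00000000e+00]])}
{'vfov': 55.60526555986061, 'cx': 318.10241367076134, 'cy': 238.81117795640202, 'pose': array([[ 1.13272234e-02,  9.83223507e-01, -1.82052817e-01,
         4.24760584e+02],
       [-9.99604483e-01,  1.58209386e-02,  2.32502603e-02,
        -9.83886814e-01],
       [ 2.57404489e-02,  1.81717452e-01,  9.83013834e-01,
         1.08073313e+03],
       [ 0.00000000e+00,  0.00000000e+00,  0.00000000e+00,
         1.00000000e+00]])}
```

View pics/scene0.png

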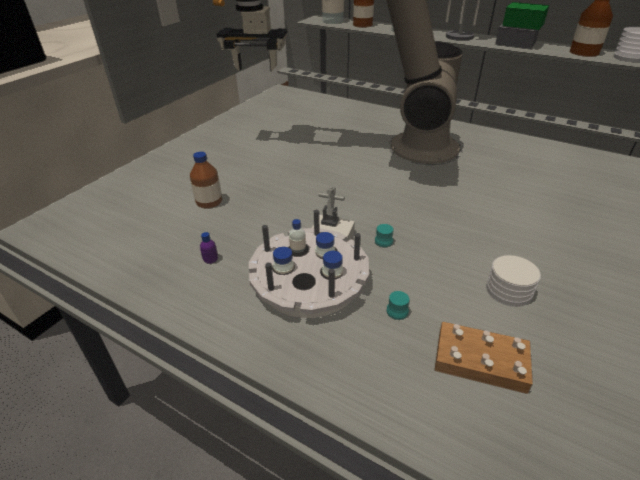

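View pics/top0.png

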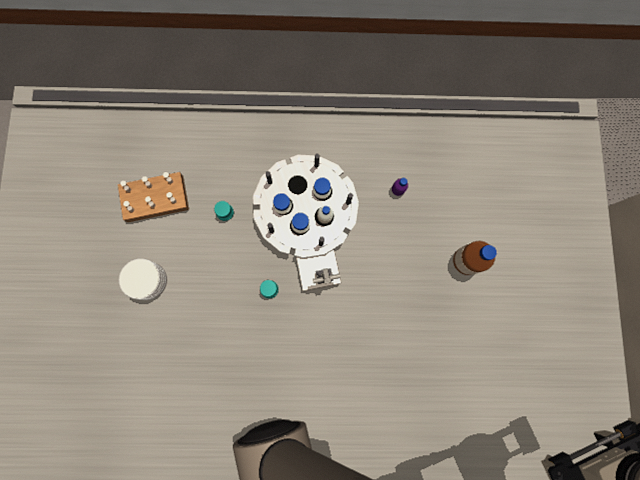

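The scene view shows the carousel (~(308,265)), tall clear bottle (297,240), purple decoy (208,248), turquoise jars (384,235) and (398,305). The top view shows the disc around (305,205), the flask at (325,214), the tongue and pawl at (320,275), and pins at (317,160), (269,178), (270,229), (321,242), (349,200). Flask candidates are the blue-capped clear bottle on the disc and the purple one at (400,186) on the table. The first fits, because it is on the disc and not purple. I'll confirm that in an enlarged crop.

```bash
cat > h.py <<'E'
import numpy as np,cv2,pickle
def K(c): return 240/np.tan(np.radians(c["vfov"])/2)
def ray(c,u,v,P=None):
    P=c["pose"] if P is None else P; f=K(c)
    d=P[:3,:3]@np.array([(u-c["cx"])/f,-(v-c["cy"])/f,-1]); return P[:3,3],d/np.linalg.norm(d)
def onz(c,u,v,z,P=None):
    o,d=ray(c,u,v,P); return o+d*(z-o[2])/d[2]
def tri(r1,r2):
    (a,d),(b,e)=r1,r2; s=np.linalg.lstsq(np.c_[d,-e],b-a,rcond=None)[0]
    p,q=a+s[0]*d,b+s[1]*e; return (p+q)/2,np.linalg.norm(p-q)
def proj(c,p,P=None):
    P=c["pose"] if P is None else P; q=P[:3,:3].T@(np.asarray(p,float)-P[:3,3]); f=K(c)
    return c["cx"]+f*q[0]/-q[2],c["cy"]-f*q[1]/-q[2]
def blobs(m,lo,hi):
    n,_,s,c=cv2.connectedComponentsWithStats(m.astype(np.uint8)); return [(c[i].round(1).tolist(),s[i].tolist()) for i in range(1,n) if lo<s[i,4]<hi]
E
python3 - <<'E'
from h import *
T=pickle.load(open("pics/top0.pkl","rb"));S=pickle.load(open("pics/scene0.pkl","rb"))
a=cv2.resize(T["pixels"][145:300,240:375],None,fx=3,fy=3,interpolation=cv2.INTER_CUBIC)
b=cv2.resize(S["pixels"][180:320,240:375],None,fx=2.9,fy=2.9,interpolation=cv2.INTER_CUBIC)
H=max(a.shape[0],b.shape[0]);o=np.zeros((H,a.shape[1]+b.shape[1],3),np.uint8);o[:a.shape[0],:a.shape[1]]=a;o[:b.shape[0],a.shape[1]:]=b
print(o.shape);cv2.imwrite("pics/crop0.png",o[:,:800,::-1])
for n,c in(("T",T),("S",S)):
    hsv=cv2.cvtColor(c["pixels"],cv2.COLOR_RGB2HSV);h,s,v=cv2.split(hsv)
    print(n,"blue",blobs((h>105)&(h<125)&(s>120)&(v>50),12,600))
hsv=cv2.cvtColor(T["pixels"],cv2.COLOR_RGB2HSV)
m=((hsv[...,1]<25)&(hsv[...,2]>150)).astype(np.uint8)
m[:, :235]=0;m[:,375:]=0;m[:140]=0;m[300:]=0
cs,_=cv2.findContours(m,cv2.RETR_EXTERNAL,cv2.CHAIN_APPROX_NONE);k=max(cs,key=cv2.contourArea)
h=cv2.convexHull(k);print(cv2.contourArea(k),cv2.boundingRect(k))
E
```

```text
(465, 797, 3)
T blue [([321.7, 185.7], [314, 178, 17, 16, 205]), ([403.0, 181.2], [399, 178, 8, 7, 40]), ([281.0, 201.4], [274, 194, 16, 16, 207]), ([325.7, 209.9], [323, 207, 7, 7, 41]), ([299.8, 220.9], [292, 213, 16, 17, 211]), ([488.4, 252.0], [482, 245, 14, 15, 167])]
S blue [([199.1, 155.6], [194, 152, 12, 10, 77]), ([295.8, 221.7], [293, 220, 7, 5, 26]), ([205.2, 236.4], [202, 233, 7, 9, 50]), ([324.3, 237.7], [317, 233, 16, 11, 148]), ([282.2, 252.9], [274, 247, 18, 14, 186]), ([332.0, 257.0], [323, 251, 19, 13, 184])]
8558.5 (253, 155, 106, 135)
```

View pics/crop0.png

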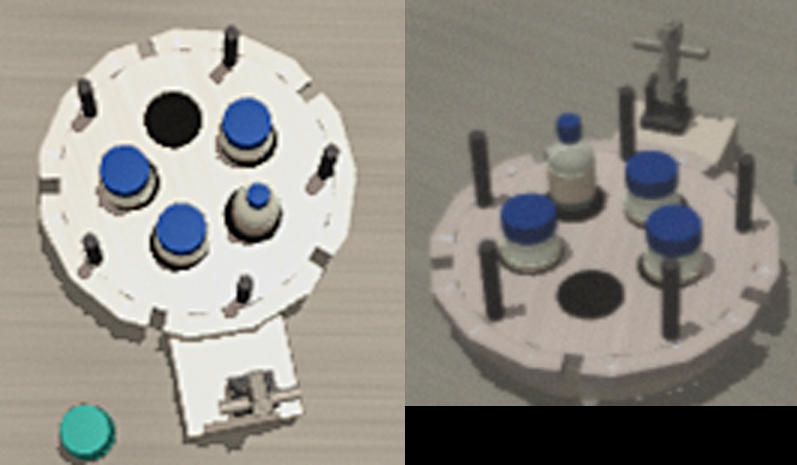

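The crop confirms it: the flask is the tall, clear, blue-capped bottle at crop (257,200), on the disc with its label. Rim notches show at crop (147,47), (305,88), (320,257), (158,318) and (48,185). The pawl stands tipped back at (260,390), with its handle between (222,407) and (300,395).

```bash
python3 - <<'E'
from h import *
np.set_printoptions(precision=1,suppress=True)
T=pickle.load(open("pics/top0.pkl","rb"));S=pickle.load(open("pics/scene0.pkl","rb"))
def t(x,y): return (x/3+240-.33,y/3+145-.33)
def s(x,y): return ((x-405)/2.9+240-.33,y/2.9+180-.33)
pt=[(231,31),(85,85),(92,240),(245,281),(329,149)]
ps=[(671,262),(489,244),(479,136),(627,91),(746,158)] # scene tops order guess below
PT=[onz(T,*t(*p),110) for p in pt]; PS=[onz(S,*s(*p),110) for p in ps]
print("pinsT",*PT,sep="\n");print("pinsS",*PS,sep="\n")
for p in PT:
    q=min(ps,key=lambda q:np.linalg.norm((onz(S,*s(*q),110)-p)))
    print("tri",*tri(ray(T,*t(*pt[[x is p for x in PT].index(True)])),ray(S,*s(*q))))
nt=[onz(T,*t(*p),46) for p in [(147,47),(305,88),(320,257),(158,318),(48,185)]];print("notch",*nt,sep="\n")
def circ(P):
    P=np.array(P)[:,:2];x=np.linalg.lstsq(np.c_[2*P,np.ones(len(P))],(P**2).sum(1),rcond=None)[0];return x[:2],np.sqrt(x[2]+x[:2]@x[:2])
for n,P in(("T",PT),("S",PS),("n",nt)): print(n,*circ(P))
print("flask",tri(ray(T,325.7,209.9),ray(S,295.8,221.7)))
for a,b in(((321.7,185.7),(282.2,252.9)),((281,201.4),(332,257)),((299.8,220.9),(324.3,237.7))): print("jar",tri(ray(T,*a),ray(S,*b)))
print("tongue z30 corners",*[onz(T,*t(*p),30) for p in[(187,437),(300,415),(170,342),(283,318)]],sep="\n")
print("handle",tri(ray(T,*t(222,407)),ray(S,*s(706,53))),tri(ray(T,*t(299,395)),ray(S,*s(634,42))))
print("empty pad",onz(T,*t(173,119),48),onz(S,*s(590,295),48))
E
```

```text
pinsT
[795.9 -18.6 110. ]
[751.5  89.1 110. ]
[634.2  80.4 110. ]
[605.7 -31.  110. ]
[705.8 -92.  110. ]
pinsS
[751.1  91.1 110. ]
[794.2 -17.1 110. ]
[705.6 -90.5 110. ]
[606.9 -28.6 110. ]
[634.5  83.5 110. ]
tri [795.1 -17.7 110.6] 2.0557096524366427
tri [751.1  90.  109.7] 1.9193240976348949
tri [633.8  81.7 108.9] 2.7088769986190395
tri [605.6 -30.3 108.7] 1.4936859993871627
tri [705.5 -91.4 109.7] 1.313852272357528
notch
[805.6  46.9  46. ]
[774. -79.  46.]
[637.5 -90.9  46. ]
[587.7  33.5  46. ]
[691.2 121.2  46. ]
T [698.8   5.7] 99.09732167801157
S [698.5   7.9] 98.72505220475125
n [698.4   6.6] 114.47298405752959
flask (array([667.8, -39.9, 116.7]), np.float64(0.5585548228445848))
jar (array([732.5, -31.5,  84.4]), np.float64(0.3879663443914565))
jar (array([693.9,  60. ,  84.4]), np.float64(0.39241530711290534))
jar (array([649.5,  16.6,  84.7]), np.float64(0.7115527860311494))
tongue z30 corners
[498.3   9.8  30. ]
[516.4 -76.8  30. ]
[571.6  24.3  30. ]
[591.7 -63.4  30. ]
handle (array([514.9, -14.2,  95.5]), np.float64(3.3290377579671295)) (array([525.5, -71.7,  93. ]), np.float64(0.46412889938397583))
empty pad [745.8  25.   48. ] [748.4  26.8  48. ]
```

Measured points agree with the text: axis at (698.6, 6.8), pin circle 99 mm, pin tops at 110, flask cap at 117, front direction about 191.5°. The flask notch is at 238°, and the pawl sits about 13 mm to the −y side, so the target notch angle is about 198°. The disc has to turn about −40° (clockwise). I'll straddle the pin at 274° with partly open fingers.

```bash
cat >> h.py <<'E'
C=np.array([698.6,6.8])
from scipy.spatial.transform import Rotation as Ro
def pinxy(th,r=100): return C+r*np.array([np.cos(np.radians(th)),np.sin(np.radians(th))])
def rel(base,xyz,yaw):
    "base=(pos mm, rpy): dp (m) and rotvec about tool axes to reach xyz, yaw deg, pointing down"
    R=Ro.from_euler("xyz",base[1]);G=Ro.from_euler("xyz",[np.pi,0,np.radians(yaw)])
    return (R.inv().apply(np.asarray(xyz)-base[0])/1000).round(4),(R.inv()*G).as_rotvec().round(3)
E
python3 - <<'E'
from h import *
from plant import get_obs
o=get_obs();b=(o["tool_pos"],o["tcp_rot"])
print(rel(b,[*pinxy(274),170],94),rel(b,[*pinxy(274),78],94))
E
```

```text
(array([ 0.61  , -0.1582,  0.0169]), array([-1.000e-03, -1.000e-03, -1.231e+00])) (array([ 0.61  , -0.1581,  0.1089]), array([-1.000e-03, -1.000e-03, -1.231e+00]))
```

```bash
python3 -m pendant '{"dp":[[0.05,-0.015,0],[0.11,-0.03,0],[0.17,-0.045,0],[0.23,-0.06,0.005],[0.29,-0.075,0.01],[0.35,-0.09,0.01],[0.41,-0.105,0.015],[0.45,-0.117,0.017]],"rotation":[[0,0,-0.15],[0,0,-0.3],[0,0,-0.46],[0,0,-0.62],[0,0,-0.78],[0,0,-0.94],[0,0,-1.1],[0,0,-1.231]]}' 0.028
python3 - <<'E'
from h import *
from plant import get_obs
o=get_obs();b=(o["tool_pos"],o["tcp_rot"]);print(b)
print(rel(b,[*pinxy(274),170],94))
E
```

```text
time: 1.1
tool_pos: [576.8, -192.6, 169.2]
tcp_rot: [-3.141, -0.001, 1.647]
contact_force: [-1.1, -0.8, -0.5]
grip_width: 28.2
finger_force: 0.0
(array([ 576.80450867, -192.64734645,  169.24516873]), array([-3.14063295e+00, -7.34072604e-04,  1.64718298e+00]))
(array([ 0.0896,  0.136 , -0.0008]), array([-0.001, -0.001,  0.007]))
```

```bash
python3 -m pendant '{"dp":[[0.03,0.045,0],[0.06,0.09,0],[0.09,0.136,0],[0.09,0.136,0],[0.09,0.136,0]],"rotation":[[0,0,0],[0,0,0],[0,0,0],[0,0,0],[0,0,0]]}'
python3 - <<'E'
from h import *
from plant import get_obs,vision
o=get_obs();c=vision.capture("wrist");c["o"]=o;pickle.dump(c,open("pics/w1.pkl","wb"))
b=(o["tool_pos"],o["tcp_rot"]);print(b,rel(b,[*pinxy(274),78],94))
P=np.eye(4);P[:3,:3]=Ro.from_euler("xyz",b[1]).as_matrix();P[:3,3]=b[0];P=P@c["T_tool_cam"]
im=c["pixels"].copy()
for th in(274,202):
    u,v=proj(c,[*pinxy(th),110],P);print(u,v);cv2.circle(im,(int(u),int(v)),5,(255,0,0),1)
cv2.imwrite("pics/w1.png",im[:,:,::-1])
E
```

```text
time: 1.72
tool_pos: [704.1, -95.7, 169.3]
tcp_rot: [-3.14, 0.0, 1.641]
contact_force: [-0.2, 0.3, 0.5]
grip_width: 27.9
finger_force: 0.0
(array([704.13067238, -95.72699371, 169.26743999]), array([-3.13976827e+00,  9.25420525e-06,  1.64119617e+00])) (array([0.0027, 0.0018, 0.0913]), array([-0.002,  0.   ,  0.001]))
318.67113374852255 234.76901122589882
182.6832948061158 139.27162852106
```

View pics/w1.png

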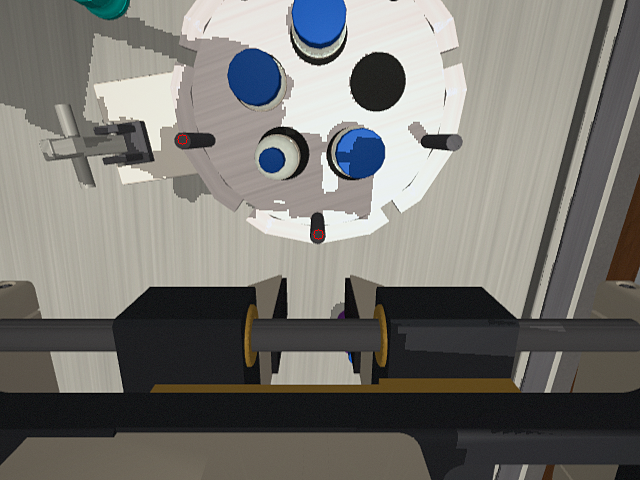

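The wrist view shows pin tops at (318,234) and (182,139), right at the predicted circles. The pawl handle runs from (62,105) to (90,185). I'll refine the pawl offset from this view, then descend.

```bash
python3 - <<'E'
from h import *
c=pickle.load(open("pics/w1.pkl","rb"));o=c["o"]
P=np.eye(4);P[:3,:3]=Ro.from_euler("xyz",o["tcp_rot"]).as_matrix();P[:3,3]=o["tool_pos"];P=P@c["T_tool_cam"]
f=np.array([np.cos(np.radians(191.5)),np.sin(np.radians(191.5))]);l=np.array([-f[1],f[0]])
def show(n,u,v,z): p=onz(c,u,v,z,P);d=p[:2]-C;print(n,p.round(1),"along",(d@f).round(1),"lat",(d@l).round(1),"ang",np.degrees(np.arctan2(d[1],d[0])).round(1)%360)
for q in[(62,105),(90,185)]: show("handle",*q,95)
show("bracket",151,142,61)
for q in[(230,212),(394,213),(187,45),(450,55)]: show("notch",*q,46)
for q in[(102,83),(124,184),(180,72),(193,172)]: show("tongue",*q,30)
for q in[(318,234),(182,139),(452,143)]: show("pin",*q,110)
E
python3 -m pendant '{"dp":[[0.003,0.002,0.03],[0.003,0.002,0.06],[0.003,0.002,0.075],[0.003,0.002,0.09],[0.003,0.002,0.09]],"rotation":[[0,0,0],[0,0,0],[0,0,0],[0,0,0],[0,0,0]]}'
```

```text
handle [514.5 -13.4  95. ] along 184.5 lat -16.9 ang 186.3
handle [528.5 -70.   95. ] along 182.0 lat 41.4 ang 204.3
bracket [561.8 -36.4  61. ] along 142.7 lat 15.0 ang 197.5
notch [624.2 -94.7  46. ] along 93.2 lat 84.6 ang 233.7
notch [775.1 -85.   46. ] along -56.7 lat 105.2 ang 309.8
notch [588.7  41.7  46. ] along 100.7 lat -56.1 ang 162.4
notch [803.5  49.3  46. ] along -111.3 lat -20.7 ang 22.1
tongue [507.8   9.5  30. ] along 186.4 lat -40.7 ang 179.2
tongue [520.1 -78.3  30. ] along 191.9 lat 47.8 ang 205.5
tongue [576.5  23.2  30. ] along 116.3 lat -40.4 ang 172.4
tongue [585.7 -62.4  30. ] along 124.5 lat 45.3 ang 211.5
pin [705.  -92.4 110. ] along 13.5 lat 98.5 ang 273.7
pin [605.4 -30.5 110. ] along 98.8 lat 18.0 ang 201.8
pin [793.7 -20.  110. ] along -87.9 lat 45.2 ang 344.3
time: 2.4
tool_pos: [705.9, -92.9, 79.6]
tcp_rot: [-3.14, -0.0, 1.64]
contact_force: [0.3, 0.5, 0.2]
grip_width: 28.1
finger_force: 0.0
```

```bash
python3 - <<'E'
from h import *
from plant import get_obs
o=get_obs();b=(o["tool_pos"],o["tcp_rot"])
for th in np.linspace(271.5,253,8): print(th.round(1),rel(b,[*pinxy(th),79],th-180))
E
```

```text
271.5 (array([ 0.    , -0.0047,  0.0006]), array([-0.001, -0.   ,  0.043]))
268.9 (array([ 0.0003, -0.0093,  0.0006]), array([-0.001, -0.   ,  0.089]))
266.2 (array([ 0.0008, -0.0139,  0.0006]), array([-0.001, -0.   ,  0.136]))
263.6 (array([ 0.0016, -0.0184,  0.0006]), array([-0.001, -0.   ,  0.182]))
260.9 (array([ 0.0025, -0.023 ,  0.0006]), array([-0.001, -0.   ,  0.228]))
258.3 (array([ 0.0036, -0.0274,  0.0006]), array([-0.001, -0.   ,  0.274]))
255.6 (array([ 0.005 , -0.0318,  0.0006]), array([-0.001, -0.   ,  0.32 ]))
253.0 (array([ 0.0065, -0.0362,  0.0006]), array([-0.001, -0.   ,  0.366]))
```

```bash
python3 -m pendant '{"dp":[[0,-0.0047,0],[0.0003,-0.0093,0],[0.0008,-0.0139,0],[0.0016,-0.0184,0],[0.0025,-0.023,0],[0.0036,-0.0274,0],[0.005,-0.0318,0],[0.0065,-0.0362,0]],"rotation":[[0,0,0.043],[0,0,0.089],[0,0,0.136],[0,0,0.182],[0,0,0.228],[0,0,0.274],[0,0,0.32],[0,0,0.366]]}'
python3 - <<'E'
from h import *
from plant import get_obs
o=get_obs();b=(o["tool_pos"],o["tcp_rot"])
print(np.degrees(np.arctan2(*(o["tool_pos"][:2]-C)[::-1]))%360)
for th in np.linspace(250.5,233,8): print(th.round(1),rel(b,[*pinxy(th),79],th-180))
E
```

```text
time: 3.4
tool_pos: [670.6, -88.8, 81.7]
tcp_rot: [3.139, 0.0, 1.273]
contact_force: [-0.8, 0.2, 0.7]
grip_width: 27.8
finger_force: 0.0
253.65551566414612
250.5 (array([-0.0003, -0.0055,  0.0027]), array([ 0.003, -0.   ,  0.043]))
248.0 (array([-0.    , -0.0099,  0.0027]), array([ 0.003, -0.   ,  0.086]))
245.5 (array([ 0.0005, -0.0142,  0.0027]), array([ 0.003, -0.   ,  0.13 ]))
243.0 (array([ 0.0011, -0.0185,  0.0027]), array([ 0.002, -0.   ,  0.174]))
240.5 (array([ 0.002 , -0.0228,  0.0027]), array([ 0.002, -0.   ,  0.217]))
238.0 (array([ 0.003 , -0.027 ,  0.0027]), array([ 0.002, -0.   ,  0.261]))
235.5 (array([ 0.0042, -0.0312,  0.0027]), array([ 0.002, -0.   ,  0.305]))
233.0 (array([ 0.0056, -0.0354,  0.0026]), array([ 0.002, -0.   ,  0.348]))
```

```bash
python3 -m pendant '{"dp":[[0,-0.005,0],[0,-0.0094,0.001],[0.0005,-0.0137,0.001],[0.0011,-0.018,0.002],[0.002,-0.0223,0.002],[0.003,-0.0265,0.002],[0.0042,-0.0307,0.002],[0.0055,-0.035,0.002]],"rotation":[[0,0,0.043],[0,0,0.086],[0,0,0.13],[0,0,0.174],[0,0,0.217],[0,0,0.261],[0,0,0.305],[0,0,0.348]]}'
python3 - <<'E'
from h import *
from plant import get_obs,vision
o=get_obs();print(o["tool_pos"],np.degrees(np.arctan2(*(o["tool_pos"][:2]-C)[::-1]))%360)
c=vision.capture("wrist");c["o"]=o;pickle.dump(c,open("pics/w2.pkl","wb"));im=c["pixels"].copy()
P=np.eye(4);P[:3,:3]=Ro.from_euler("xyz",o["tcp_rot"]).as_matrix();P[:3,3]=o["tool_pos"];P=P@c["T_tool_cam"]
for th in range(5):
    u,v=proj(c,[*pinxy(237.5+72*th),110],P);cv2.circle(im,(int(u),int(v)),5,(255,0,0),1)
cv2.imwrite("pics/w2.png",im[:,:,::-1])
E
```

```text
time: 4.4
tool_pos: [638.8, -73.3, 79.7]
tcp_rot: [3.139, -0.001, 0.925]
contact_force: [-0.3, 0.1, -0.2]
grip_width: 28.1
finger_force: 0.0
[638.75434024 -73.25289305  79.69722041] 233.21907467219523
```

View pics/w2.png

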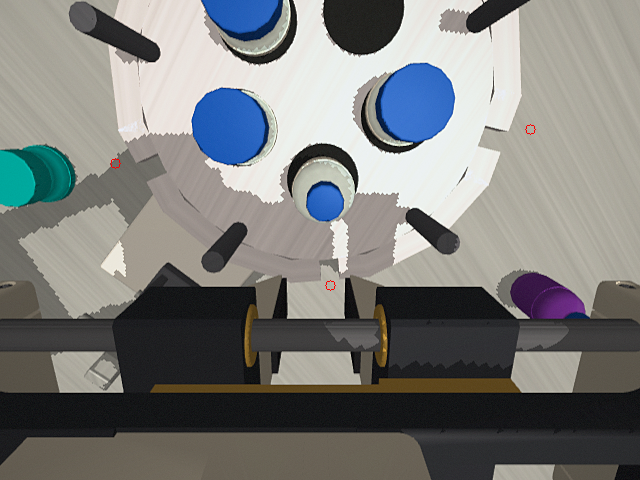

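The disc did not turn: the pins still show at (220,255) and (450,240), and the flask notch at (330,270). I need to know where the fingertips actually project.

```bash
python3 - <<'E'
from h import *
for n in("w1","w2"):
    c=pickle.load(open(f"pics/{n}.pkl","rb"));o=c["o"]
    Tc=c["T_tool_cam"];P=np.eye(4);P[:3,:3]=Ro.from_euler("xyz",o["tcp_rot"]).as_matrix();P[:3,3]=o["tool_pos"];P=P@Tc
    if n=="w1":print(Tc.round(2),c["vfov"],c["cx"],c["cy"])
    print(n,"TCP",proj(c,[0,0,0],Tc),"grasp",proj(c,[0,0,-19],Tc),"tips",proj(c,[0,14,0],Tc),proj(c,[9.5,14,0],Tc),proj(c,[-9.5,14,0],Tc))
    for th in(274,202,345.5,238): print(th,proj(c,[*pinxy(th),110],P),proj(c,[*pinxy(th),46],P))
    print(np.degrees(np.linalg.norm(0)),o["joint_positions"])
E
```

```text
[[  -0.      0.96    0.28   74.02]
 [   1.      0.      0.     -0.69]
 [  -0.      0.28   -0.96 -197.4 ]
 [   0.      0.      0.      1.  ]] 68.19564109247747 315.42504068341117 238.03006727622983
w1 TCP (np.float64(316.6039742127593), np.float64(265.8751295412948)) grasp (np.float64(316.7181615721325), np.float64(278.2361451202086)) tips (np.float64(340.21805917128887), np.float64(265.8687735310437)) (np.float64(340.5277980906819), np.float64(250.6282406626802)) (np.float64(339.91597291820773), np.float64(280.7327611700062))
274 (np.float64(318.67113374852255), np.float64(234.76901122589882)) (np.float64(318.1845182399282), np.float64(216.23211418609642))
202 (np.float64(182.6832948061158), np.float64(139.27162852106)) (np.float64(209.23950170977116), np.float64(138.60829539409056))
345.5 (np.float64(454.8713959724561), np.float64(140.5999152933619)) (np.float64(427.2330940091042), np.float64(139.6719156396936))
238 (np.float64(238.96789604167049), np.float64(209.73196537069174)) (np.float64(253.66342849444808), np.float64(195.6685066229178))
0.0 [-2.42555253e-01  7.17032849e-01  9.
[... 338 characters left out ...]
 (np.float64(338.9491486187042), np.float64(280.28375859068706))
274 (np.float64(448.4075276979196), np.float64(240.12032941751582)) (np.float64(413.51613640604745), np.float64(213.03947173322342))
202 (np.float64(211.83073183619814), np.float64(259.93773709435584)) (np.float64(238.34849012022062), np.float64(228.03712000958365))
345.5 (np.float64(543.9334337948909), np.float64(-30.406314618858858)) (np.float64(474.9719906916133), np.float64(19.7221112584117))
238 (np.float64(332.1076212340893), np.float64(285.58684559761207)) (np.float64(327.67014911877544), np.float64(247.69902957434755))
0.0 [-2.33239837e-01  6.47303301e-01  1.31979485e+00 -1.01882483e-04
  1.17197074e+00  4.12194166e-01]
```

```bash
python3 - <<'E'
from h import *
from plant import get_obs,vision
o=get_obs();R=Ro.from_euler("xyz",o["tcp_rot"])
outs=[]
for n in("scene","top"):
    c=vision.capture(n);pickle.dump(c,open(f"pics/{n}1.pkl","wb"));u,v=proj(c,o["tool_pos"])
    x,y=int(u)-60,int(v)-75;k=cv2.resize(c["pixels"][y:y+150,x:x+120],None,fx=3.3,fy=3.3,interpolation=cv2.INTER_CUBIC)
    for q,col in(([0,14,0],(255,0,0)),([0,-14,0],(255,0,0)),([0,14,-19],(0,255,0)),([0,-14,-19],(0,255,0)),([0,0,-66],(255,255,0))):
        a,b=proj(c,o["tool_pos"]+R.apply(q));cv2.circle(k,(int((a-x)*3.3),int((b-y)*3.3)),3,col,-1)
    outs.append(k)
cv2.imwrite("pics/c1.png",np.hstack(outs)[:,:,::-1])
E
```

```text
(no output)
```

View pics/c1.png

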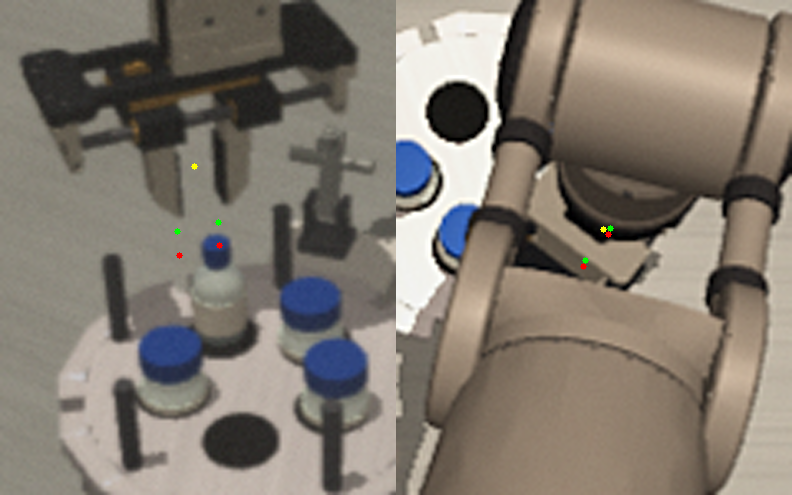

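The scene crop shows the real fingertips ending about 35–40 mm above the stated TCP (red dots), so the fingers swept just over the pins. The wrist view gives the same result, with tips at tool z ≈ −37. I'll work with that tool length: go back to 274°, descend to a reported z of 43, and verify by force.

```bash
python3 - <<'E'
from h import *
from plant import get_obs
o=get_obs();b=(o["tool_pos"],o["tcp_rot"])
for th,z in((243,80),(254,80),(264,80),(273.8,80),(273.8,43)): print(th,rel(b,[*pinxy(th),z],th-180))
E
```

```text
243 (array([ 0.0015,  0.0171, -0.0005]), array([ 0.002, -0.001, -0.172]))
254 (array([ 0.0065,  0.0355, -0.0005]), array([ 0.002, -0.   , -0.364]))
264 (array([ 0.0141,  0.0512, -0.0005]), array([ 0.002, -0.   , -0.538]))
273.8 (array([ 0.0241,  0.0651, -0.0004]), array([ 0.002, -0.   , -0.709]))
273.8 (array([0.0241, 0.065 , 0.0366]), array([ 0.002, -0.   , -0.709]))
```

```bash
python3 -m pendant '{"dp":[[0.0015,0.017,-0.015],[0.0065,0.0355,-0.015],[0.014,0.051,-0.015],[0.024,0.065,-0.015],[0.024,0.065,-0.015],[0.024,0.065,0.005],[0.024,0.065,0.02],[0.024,0.065,0.02]],"rotation":[[0,0,-0.172],[0,0,-0.358],[0,0,-0.538],[0,0,-0.709],[0,0,-0.709],[0,0,-0.709],[0,0,-0.709],[0,0,-0.709]]}'
python3 -m pendant '{"dp":[[0,0,0.01],[0,0,0.017],[0,0,0.017]],"rotation":[[0,0,0],[0,0,0],[0,0,0]]}'
python3 - <<'E'
from h import *
from plant import get_obs
o=get_obs();b=(o["tool_pos"],o["tcp_rot"])
for th in np.linspace(271.5,253,8): print(th.round(1),rel(b,[*pinxy(th),43],th-180))
E
```

```text
time: 5.55
tool_pos: [703.1, -92.7, 56.7]
tcp_rot: [-3.139, -0.001, 1.634]
contact_force: [-0.4, -0.1, 0.4]
grip_width: 28.0
finger_force: 0.0
time: 5.92
tool_pos: [704.0, -92.8, 40.5]
tcp_rot: [-3.14, -0.0, 1.636]
contact_force: [0.2, 1.2, 0.0]
grip_width: 27.9
finger_force: 0.0
271.5 (array([-0.0002, -0.0028, -0.0025]), array([-0.001, -0.   ,  0.039]))
268.9 (array([ 0.0001, -0.0074, -0.0025]), array([-0.001, -0.   ,  0.085]))
266.2 (array([ 0.0006, -0.012 , -0.0025]), array([-0.001, -0.   ,  0.131]))
263.6 (array([ 0.0013, -0.0165, -0.0025]), array([-0.001, -0.   ,  0.177]))
260.9 (array([ 0.0022, -0.0211, -0.0025]), array([-0.001, -0.   ,  0.223]))
258.3 (array([ 0.0034, -0.0255, -0.0025]), array([-0.001, -0.   ,  0.269]))
255.6 (array([ 0.0047, -0.0299, -0.0025]), array([-0.001, -0.   ,  0.315]))
253.0 (array([ 0.0062, -0.0343, -0.0025]), array([-0.001, -0.   ,  0.362]))
```

```bash
python3 -m pendant '{"dp":[[0,-0.003,0],[0,-0.0075,-0.001],[0.0006,-0.012,-0.002],[0.0013,-0.0165,-0.002],[0.0022,-0.021,-0.002],[0.0034,-0.0255,-0.002],[0.0047,-0.03,-0.002],[0.0062,-0.0343,-0.002]],"rotation":[[0,0,0.039],[0,0,0.085],[0,0,0.131],[0,0,0.177],[0,0,0.223],[0,0,0.269],[0,0,0.315],[0,0,0.362]]}'
python3 - <<'E'
from h import *
from plant import get_obs
o=get_obs();b=(o["tool_pos"],o["tcp_rot"])
for th in np.linspace(250.5,233,8): print(th.round(1),rel(b,[*pinxy(th),43],th-180))
E
```

```text
time: 6.92
tool_pos: [670.9, -89.4, 43.7]
tcp_rot: [3.139, 0.0, 1.272]
contact_force: [3.1, -1.1, -1.3]
grip_width: 28.1
finger_force: 1.8
250.5 (array([ 0.0002, -0.006 ,  0.0007]), array([ 0.003, -0.   ,  0.042]))
248.0 (array([ 0.0004, -0.0104,  0.0007]), array([ 0.003, -0.   ,  0.085]))
245.5 (array([ 0.0009, -0.0147,  0.0007]), array([ 0.003, -0.   ,  0.129]))
243.0 (array([ 0.0016, -0.019 ,  0.0006]), array([ 0.003, -0.   ,  0.172]))
240.5 (array([ 0.0024, -0.0233,  0.0006]), array([ 0.003, -0.   ,  0.216]))
238.0 (array([ 0.0034, -0.0275,  0.0006]), array([ 0.003, -0.   ,  0.26 ]))
235.5 (array([ 0.0047, -0.0317,  0.0006]), array([ 0.003, -0.   ,  0.303]))
233.0 (array([ 0.006 , -0.0358,  0.0006]), array([ 0.003, -0.001,  0.347]))
```

Now the pin is being pushed, at about 3 N. Continuing.

```bash
python3 -m pendant '{"dp":[[0,-0.0047,0],[0.0004,-0.009,0],[0.0009,-0.0135,0],[0.0016,-0.018,0],[0.0024,-0.0223,0],[0.0034,-0.0265,0],[0.0045,-0.0307,0],[0.0058,-0.035,0]],"rotation":[[0,0,0.042],[0,0,0.085],[0,0,0.129],[0,0,0.172],[0,0,0.216],[0,0,0.26],[0,0,0.303],[0,0,0.347]]}'
python3 - <<'E'
from h import *
from plant import get_obs,vision
o=get_obs();print(o["contact_force"],np.degrees(np.arctan2(*(o["tool_pos"][:2]-C)[::-1]))%360)
c=vision.capture("wrist");c["o"]=o;pickle.dump(c,open("pics/w3.pkl","wb"));im=c["pixels"].copy()
P=np.eye(4);P[:3,:3]=Ro.from_euler("xyz",o["tcp_rot"]).as_matrix();P[:3,3]=o["tool_pos"];P=P@c["T_tool_cam"]
for th in range(5):
    u,v=proj(c,[*pinxy(237.5+72*th),110],P);cv2.circle(im,(int(u),int(v)),5,(255,0,0),1)
    u,v=proj(c,[*pinxy(201.5+72*th,118),46],P);cv2.circle(im,(int(u),int(v)),5,(0,255,0),1)
cv2.imwrite("pics/w3.png",im[:,:,::-1])
E
```

```text
time: 7.92
tool_pos: [639.2, -73.7, 43.7]
tcp_rot: [3.139, -0.001, 0.925]
contact_force: [2.8, -1.2, -1.5]
grip_width: 28.2
finger_force: 1.7
[ 2.81079579 -1.2168888  -1.53404049] 233.576399004684
```

View pics/w3.png

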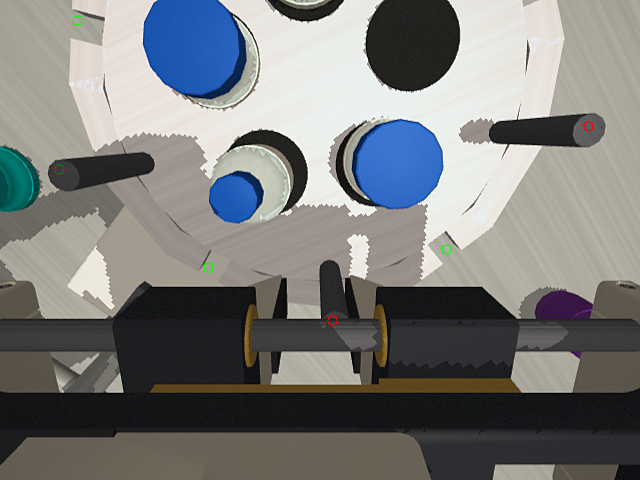

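The disc stands as planned: pin at (332,320) and notch at (209,267), both at the marked predictions (237.5° and 201.5°), with the bottles upright. Next I'll unload the pin, retract and set up behind the pawl.

```bash
python3 -m pendant '{"dp":[[0,0.005,0],[0,0.007,0],[0,0.007,-0.05],[0,0.007,-0.11]],"rotation":[[0,0,0],[0,0,0],[0,0,0],[0,0,0]]}'
python3 - <<'E'
from h import *
from plant import get_obs
o=get_obs();b=(o["tool_pos"],o["tcp_rot"])
f=np.array([-.978,-.208]);l=np.array([.208,-.978])
print(b);print(rel(b,[*(C+216*f+12*l),152],12))
E
```

```text
time: 8.48
tool_pos: [642.8, -77.3, 153.1]
tcp_rot: [-3.138, 0.001, 0.927]
contact_force: [0.9, -0.0, -0.5]
grip_width: 27.9
finger_force: 0.0
(array([642.78177033, -77.32962694, 153.09064891]), array([-3.13822943e+00,  1.43357224e-03,  9.27058812e-01]))
(array([-0.0698, -0.1388,  0.0017]), array([-0.003,  0.003,  0.718]))
```

```bash
python3 -m pendant '{"dp":[[-0.014,-0.028,0],[-0.028,-0.056,0],[-0.042,-0.083,0],[-0.056,-0.111,0],[-0.07,-0.139,0],[-0.07,-0.139,0],[-0.07,-0.139,0.04],[-0.07,-0.139,0.08]],"rotation":[[0,0,0.15],[0,0,0.3],[0,0,0.45],[0,0,0.6],[0,0,0.718],[0,0,0.718],[0,0,0.718],[0,0,0.718]]}' 0
python3 - <<'E'
from h import *
from plant import get_obs,vision
o=get_obs();b=(o["tool_pos"],o["tcp_rot"]);c=vision.capture("wrist");c["o"]=o;pickle.dump(c,open("pics/w4.pkl","wb"))
f=np.array([-.978,-.208]);l=np.array([.208,-.978]);im=c["pixels"].copy()
P=np.eye(4);P[:3,:3]=Ro.from_euler("xyz",b[1]).as_matrix();P[:3,3]=b[0];P=P@c["T_tool_cam"]
for r,z in((184,95),(172,61)):
    u,v=proj(c,[*(C+r*f+12*l),z],P);cv2.circle(im,(int(u),int(v)),4,(255,0,0),1)
for a in(196.6,197.6,198.6):
    u,v=proj(c,[*pinxy(a,120),46],P);cv2.circle(im,(int(u),int(v)),2,(0,255,0),1)
cv2.imwrite("pics/w4.png",im[:,:,::-1])
print(b);print([rel(b,[*(C+r*f+12*l),48],12)[0] for r in(216,198,178)])
E
```

```text
time: 9.48
tool_pos: [492.0, -50.4, 72.9]
tcp_rot: [3.14, -0.003, 0.21]
contact_force: [0.4, 0.9, 0.1]
grip_width: 0.6
finger_force: 0.0
(array([492.01842866, -50.38579366,  72.85921199]), array([ 3.14025322e+00, -2.60574362e-03,  2.10375645e-01]))
[array([-0.0021, -0.001 ,  0.0249]), array([ 0.0159, -0.001 ,  0.0249]), array([ 0.0359, -0.001 ,  0.025 ])]
```

View pics/w4.png

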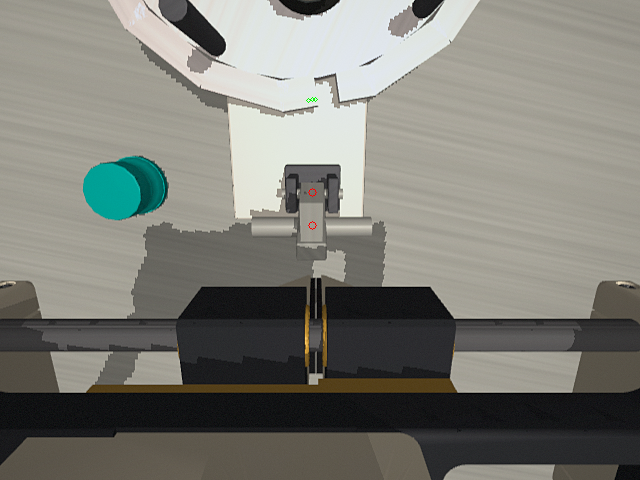

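The wrist view puts the pawl where predicted (circles at (312,192) and (312,225)). The notch at about (326,88) is roughly 8 mm short of the pawl line at u≈312. Now I'll lower and push the handle over gently.

```bash
python3 -m pendant '{"dp":[[-0.002,-0.001,0.02],[-0.002,-0.001,0.025],[0.004,-0.001,0.025],[0.009,-0.001,0.025],[0.014,-0.001,0.025],[0.018,-0.001,0.025],[0.022,-0.001,0.025]],"rotation":[[0,0,0],[0,0,0],[0,0,0],[0,0,0],[0,0,0],[0,0,0],[0,0,0]]}'
python3 -m pendant '{"dp":[[0.004,0,0],[0.008,0,0],[0.012,0,0],[0.012,0,0]],"rotation":[[0,0,0],[0,0,0],[0,0,0],[0,0,0]]}'
```

```text
time: 10.4
tool_pos: [512.1, -44.3, 48.3]
tcp_rot: [3.141, -0.0, 0.209]
contact_force: [0.7, 0.2, 0.0]
grip_width: 0.5
finger_force: 0.0
time: 10.9
tool_pos: [523.8, -41.8, 48.2]
tcp_rot: [3.141, -0.0, 0.209]
contact_force: [0.6, -0.4, 0.7]
grip_width: 0.5
finger_force: 0.0
```

```bash
python3 -m pendant '{"dp":[[0.004,0,0],[0.008,0,0],[0.012,0,0],[0.012,0,0]],"rotation":[[0,0,0],[0,0,0],[0,0,0],[0,0,0]]}'
python3 - <<'E'
from h import *
from plant import get_obs,vision
o=get_obs();c=vision.capture("wrist");c["o"]=o;pickle.dump(c,open("pics/w5.pkl","wb"));im=c["pixels"]
s=vision.capture("scene")["pixels"]
cv2.imwrite("pics/w5.png",np.hstack([cv2.resize(im[60:380,180:460],None,fx=1.4,fy=1.4),cv2.resize(s[170:310,260:382],None,fx=3.2,fy=3.2,interpolation=cv2.INTER_CUBIC)])[:,:800,::-1])
E
```

```text
time: 11.4
tool_pos: [535.6, -39.4, 48.2]
tcp_rot: [3.141, -0.0, 0.209]
contact_force: [-0.3, 0.1, 0.2]
grip_width: 0.3
finger_force: 0.0
```

View pics/w5.png

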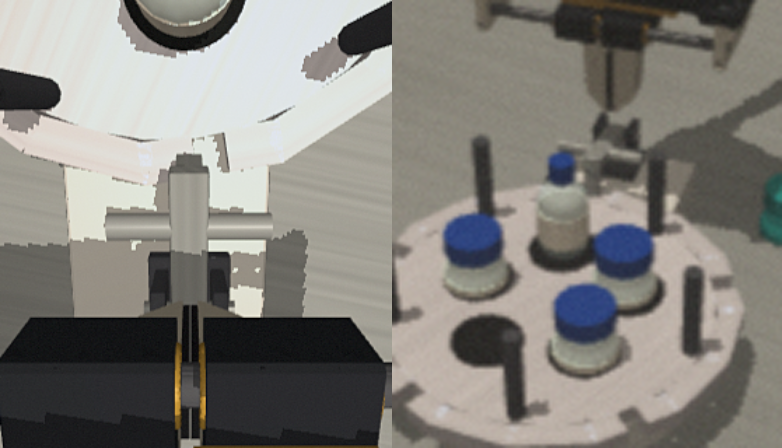

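The pawl has fallen onto the rim, with its tooth at crop (187,155) just left of the notch at (215,150). I'll retract and go back to the pin to creep the disc until it catches.

```bash
python3 -m pendant '{"dp":[[-0.01,0,0],[-0.02,0,-0.03],[-0.02,0,-0.08],[-0.02,0,-0.1]],"rotation":[[0,0,0],[0,0,0],[0,0,0],[0,0,0]]}'
python3 - <<'E'
from h import *
from plant import get_obs
o=get_obs();b=(o["tool_pos"],o["tcp_rot"]);print(b)
for z in(150,45): print(rel(b,[*pinxy(238),z],58))
E
```

```text
time: 12.0
tool_pos: [516.0, -44.0, 151.0]
tcp_rot: [3.14, -0.003, 0.209]
contact_force: [-0.1, -0.9, 0.1]
grip_width: 0.2
finger_force: 0.0
(array([516.04488384, -43.95223835, 150.97604553]), array([ 3.13980527, -0.00347101,  0.20855727]))
(array([0.1197, 0.0601, 0.0015]), array([ 0.003, -0.003, -0.804]))
(array([0.1193, 0.06  , 0.1065]), array([ 0.003, -0.003, -0.804]))
```

```bash
python3 -m pendant '{"dp":[[0.03,0.015,0],[0.06,0.03,0],[0.09,0.045,0],[0.12,0.06,0],[0.12,0.06,0],[0.12,0.06,0],[0.12,0.06,0.03],[0.12,0.06,0.05]],"rotation":[[0,0,-0.16],[0,0,-0.32],[0,0,-0.48],[0,0,-0.64],[0,0,-0.804],[0,0,-0.804],[0,0,-0.804],[0,0,-0.804]]}' 0.028
python3 -m pendant '{"dp":[[0,0,0.03],[0,0,0.054],[0,0,0.054]],"rotation":[[0,0,0],[0,0,0],[0,0,0]]}'
python3 - <<'E'
from h import *
from plant import get_obs
o=get_obs();b=(o["tool_pos"],o["tcp_rot"]);print(np.degrees(np.arctan2(*(o["tool_pos"][:2]-C)[::-1]))%360)
for th in (236,235,234,233,232,231,230,229): print(th,rel(b,[*pinxy(th),45],th-180))
E
```

```text
time: 13.0
tool_pos: [644.4, -77.2, 97.4]
tcp_rot: [-3.141, 0.0, 1.009]
contact_force: [0.1, -0.3, -0.8]
grip_width: 28.1
finger_force: 0.0
time: 13.38
tool_pos: [643.4, -77.0, 42.5]
tcp_rot: [-3.137, 0.002, 1.01]
contact_force: [0.1, -0.6, -0.0]
grip_width: 28.0
finger_force: 0.0
236.64590048167548
236 (array([ 0.0003, -0.0011, -0.0024]), array([-0.004,  0.002,  0.033]))
235 (array([ 0.0004, -0.0029, -0.0024]), array([-0.004,  0.002,  0.05 ]))
234 (array([ 0.0005, -0.0046, -0.0024]), array([-0.004,  0.002,  0.067]))
233 (array([ 0.0006, -0.0064, -0.0024]), array([-0.004,  0.002,  0.085]))
232 (array([ 0.0008, -0.0081, -0.0024]), array([-0.004,  0.002,  0.102]))
231 (array([ 0.001 , -0.0098, -0.0024]), array([-0.004,  0.002,  0.12 ]))
230 (array([ 0.0012, -0.0116, -0.0024]), array([-0.004,  0.002,  0.137]))
229 (array([ 0.0015, -0.0133, -0.0024]), array([-0.004,  0.002,  0.155]))
```

```bash
python3 -m pendant '{"dp":[[0.0003,-0.001,-0.001],[0.0004,-0.003,-0.002],[0.0005,-0.0045,-0.002],[0.0006,-0.006,-0.002],[0.0007,-0.007,-0.002],[0.0008,-0.008,-0.002]],"rotation":[[0,0,0.033],[0,0,0.05],[0,0,0.067],[0,0,0.085],[0,0,0.095],[0,0,0.102]]}'
python3 -m pendant '{"dp":[[0.0001,-0.0005,0],[0.0002,-0.001,0],[0.0002,-0.0015,0],[0.0003,-0.002,0]],"rotation":[[0,0,0.005],[0,0,0.01],[0,0,0.015],[0,0,0.02]]}'
```

```text
time: 14.12
tool_pos: [639.2, -72.4, 46.2]
tcp_rot: [3.141, 0.0, 0.91]
contact_force: [1.7, -0.8, -0.2]
grip_width: 27.7
finger_force: 1.3
time: 14.62
tool_pos: [637.8, -71.3, 46.2]
tcp_rot: [3.141, 0.0, 0.89]
contact_force: [1.5, -3.6, -1.8]
grip_width: 28.0
finger_force: 1.8
```

```bash
python3 -m pendant '{"dp":[[0,-0.0004,0],[0.0001,-0.0008,0],[0.0002,-0.0012,0]],"rotation":[[0,0,0.004],[0,0,0.008],[0,0,0.012]]}'
python3 -m pendant '{"dp":[[0,-0.0004,0],[0.0001,-0.0008,0],[0.0002,-0.0012,0]],"rotation":[[0,0,0.004],[0,0,0.008],[0,0,0.012]]}'
```

```text
time: 15.0
tool_pos: [636.8, -70.4, 46.2]
tcp_rot: [3.141, 0.001, 0.878]
contact_force: [1.4, -4.1, -0.4]
grip_width: 28.3
finger_force: 1.9
time: 15.38
tool_pos: [636.1, -69.2, 46.3]
tcp_rot: [3.141, 0.0, 0.867]
contact_force: [1.2, -4.3, -0.8]
grip_width: 27.8
finger_force: 1.9
```

```bash
python3 -m pendant '{"dp":[[0,-0.0004,0],[0.0001,-0.0008,0]],"rotation":[[0,0,0.004],[0,0,0.008]]}'
```

```text
time: 15.62
tool_pos: [635.6, -68.6, 46.3]
tcp_rot: [3.141, -0.0, 0.858]
contact_force: [0.5, -4.9, -0.5]
grip_width: 28.2
finger_force: 1.9
```

```bash
python3 -m pendant '{"dp":[[-0.0005,-0.0003,0],[-0.001,-0.0006,0],[-0.0012,-0.0009,0]],"rotation":[[0,0,0.002],[0,0,0.004],[0,0,0.006]]}'
python3 - <<'E'
from h import *
from plant import get_obs,vision
o=get_obs();d=o["tool_pos"][:2]-C;print(np.degrees(np.arctan2(*d[::-1]))%360,np.hypot(*d),o["contact_force"])
c=vision.capture("wrist");c["o"]=o;pickle.dump(c,open("pics/w6.pkl","wb"));im=c["pixels"]
s=vision.capture("scene");pickle.dump(s,open("pics/s6.pkl","wb"));s=s["pixels"]
cv2.imwrite("pics/w6.png",np.hstack([cv2.resize(im[100:400,0:380],None,fx=1.1,fy=1.1),cv2.resize(s[190:300,260:373],None,fx=3,fy=3,interpolation=cv2.INTER_CUBIC)])[:,:800,::-1])
E
```

```text
time: 16.0
tool_pos: [634.5, -68.2, 46.3]
tcp_rot: [3.141, -0.001, 0.853]
contact_force: [3.9, -0.7, 0.1]
grip_width: 27.9
finger_force: 1.5
229.49743005103903 98.62750549932797 [ 3.9373685  -0.66054646  0.14168862]
```

View pics/w6.png

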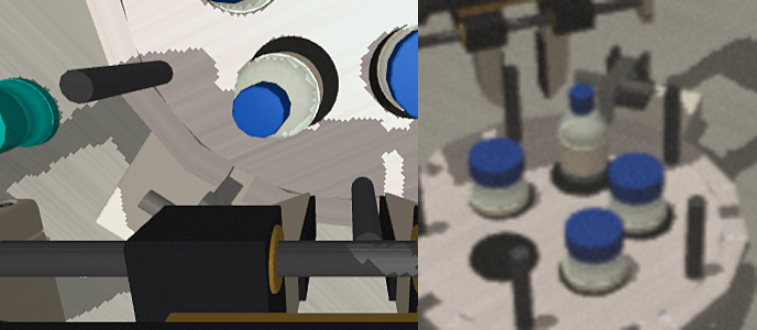

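The wrist crop shows the pawl arm at (228,190) lying on the rim, its notch underneath and not yet clearly caught. Bottles are upright. I'll keep creeping.

```bash
python3 -m pendant '{"dp":[[-0.0003,-0.0004,0],[-0.0004,-0.0008,0],[-0.0005,-0.0012,0]],"rotation":[[0,0,0.004],[0,0,0.008],[0,0,0.012]]}'
python3 -m pendant '{"dp":[[0,-0.0004,0],[0,-0.0008,0]],"rotation":[[0,0,0.004],[0,0,0.008]]}'
```

```text
time: 16.48
tool_pos: [633.0, -68.5, 46.3]
tcp_rot: [3.141, -0.0, 0.84]
contact_force: [2.6, -0.8, 0.0]
grip_width: 27.6
finger_force: 1.4
time: 16.73
tool_pos: [632.3, -67.9, 46.3]
tcp_rot: [3.141, -0.0, 0.832]
contact_force: [3.3, 0.8, 0.6]
grip_width: 27.8
finger_force: 1.4
```

```bash
python3 -m pendant '{"dp":[[0,-0.0004,0],[0,-0.0008,0]],"rotation":[[0,0,0.004],[0,0,0.008]]}'
```

```text
time: 16.98
tool_pos: [631.8, -67.4, 46.3]
tcp_rot: [3.141, -0.0, 0.825]
contact_force: [3.0, -0.2, 0.5]
grip_width: 27.9
finger_force: 1.4
```

```bash
python3 - <<'E'
from h import *
from plant import get_obs,vision
o=get_obs();c=vision.capture("wrist");c["o"]=o;pickle.dump(c,open("pics/w7.pkl","wb"))
for n in("w3","w6","w7"):
    c=pickle.load(open(f"pics/{n}.pkl","rb"));o=c["o"]
    P=np.eye(4);P[:3,:3]=Ro.from_euler("xyz",o["tcp_rot"]).as_matrix();P[:3,3]=o["tool_pos"];P=P@c["T_tool_cam"]
    hsv=cv2.cvtColor(c["pixels"],cv2.COLOR_RGB2HSV)
    # caps of jars/flask as disc-fixed marks
    for q,s in blobs((hsv[...,0]>105)&(hsv[...,0]<125)&(hsv[...,1]>120)&(hsv[...,2]>50),400,60000):
        z=120 if s[4]<3500 else 88; p=onz(c,*q,z,P)[:2]-C
        print(n,q,s[4],"ang",(np.degrees(np.arctan2(*p[::-1]))%360).round(2),"r",np.hypot(*p).round(1))
E
```

```text
w3 [194.3, 46.3] 8254 ang 134.22 r 46.8
w3 [397.4, 163.6] 6335 ang 276.38 r 51.8
w3 [235.6, 196.4] 2118 ang 203.01 r 53.5
w6 [196.2, 50.0] 8187 ang 129.24 r 46.9
w6 [395.7, 166.2] 6099 ang 272.48 r 51.8
w6 [237.1, 199.0] 2028 ang 199.05 r 53.4
w7 [195.4, 47.7] 8124 ang 128.07 r 46.8
w7 [395.8, 163.2] 6128 ang 271.08 r 51.9
w7 [236.6, 196.0] 2034 ang 197.59 r 53.4
```

```bash
python3 -m pendant '{"dp":[[0,-0.0004,0],[0,-0.0008,0]],"rotation":[[0,0,0.004],[0,0,0.008]]}'
python3 -m pendant '{"dp":[[0,-0.0004,0],[0,-0.0008,0]],"rotation":[[0,0,0.004],[0,0,0.008]]}'
```

```text
time: 17.27
tool_pos: [631.6, -67.1, 46.3]
tcp_rot: [3.14, -0.0, 0.817]
contact_force: [5.7, -1.0, -0.0]
grip_width: 28.2
finger_force: 2.6
time: 17.52
tool_pos: [631.5, -67.0, 46.3]
tcp_rot: [3.139, -0.001, 0.808]
contact_force: [7.2, -4.1, -2.0]
grip_width: 28.4
finger_force: 3.8
```

```bash
python3 -m pendant '{"dp":[[0,-0.0004,0],[0,-0.0008,0]],"rotation":[[0,0,0.004],[0,0,0.008]]}'
```

```text
time: 17.77
tool_pos: [631.6, -66.8, 46.3]
tcp_rot: [3.138, -0.001, 0.8]
contact_force: [10.2, -5.2, -3.1]
grip_width: 28.0
finger_force: 4.9
```

It caught: the disc stopped and the force rose to 11 N. Releasing now.

```bash
python3 -m pendant '{"dp":[[0,0.004,0],[0,0.009,0],[0,0.009,0],[0,0.009,-0.05],[0,0.009,-0.11]],"rotation":[[0,0,0],[0,0,0],[0,0,0],[0,0,0],[0,0,0]]}'
python3 - <<'E'
from h import *
from plant import get_obs
o=get_obs();b=(o["tool_pos"],o["tcp_rot"])
f=np.array([-.978,-.208]);l=np.array([.208,-.978])
print(rel(b,[*(C+200*f+12*l),152],12))
E
```

```text
time: 18.4
tool_pos: [635.0, -71.7, 156.0]
tcp_rot: [-3.138, 0.002, 0.801]
contact_force: [1.3, -0.3, 0.1]
grip_width: 28.0
finger_force: 0.0
(array([-0.0721, -0.1105,  0.0045]), array([-0.003,  0.003,  0.591]))
```

Next I'll move to a viewpoint over the pawl to check whether it is fully home.

```bash
python3 -m pendant '{"dp":[[-0.018,-0.028,0],[-0.036,-0.055,0],[-0.054,-0.083,0],[-0.08,-0.115,0],[-0.08,-0.115,0],[-0.08,-0.115,0]],"rotation":[[0,0,0.15],[0,0,0.3],[0,0,0.45],[0,0,0.591],[0,0,0.591],[0,0,0.591]]}'
python3 - <<'E'
from h import *
from plant import get_obs,vision
o=get_obs();c=vision.capture("wrist");c["o"]=o;pickle.dump(c,open("pics/w8.pkl","wb"));im=c["pixels"]
s=vision.capture("scene");pickle.dump(s,open("pics/s8.pkl","wb"));s=s["pixels"]
cv2.imwrite("pics/w8.png",np.hstack([cv2.resize(im[0:280,200:460],None,fx=1.6,fy=1.6,interpolation=cv2.INTER_CUBIC),cv2.resize(s[190:302,260:380],None,fx=4*.8*1.25,fy=4,interpolation=cv2.INTER_CUBIC)[:448,:384]])[:,:800,::-1])
E
```

```text
time: 19.15
tool_pos: [498.9, -49.5, 156.7]
tcp_rot: [3.141, -0.001, 0.211]
contact_force: [-0.2, 0.4, 1.4]
grip_width: 27.8
finger_force: 0.0
```

View pics/w8.png

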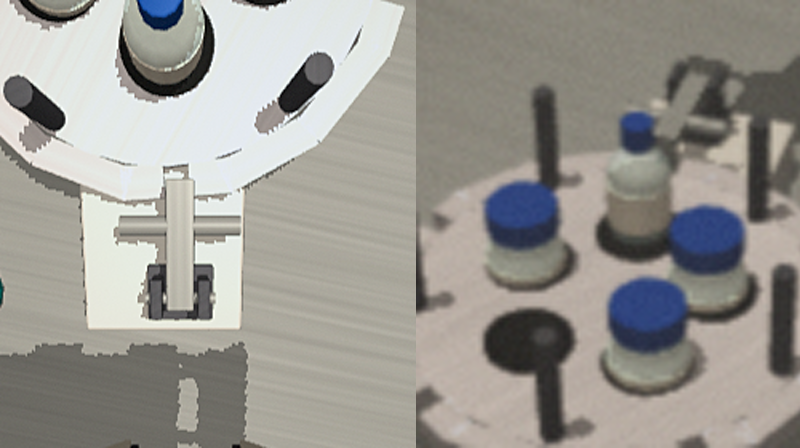

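```bash
python3 - <<'E'
from h import *
f=np.array([-.978,-.208]);l=np.array([.208,-.978])
for n,h,w,t in(("w5",(314.3,221.4),(106,271,1.4),(187,157)),("w8",(312.5,141.2),(118,241,1.6),(180,178))):
    c=pickle.load(open(f"pics/{n}.pkl","rb"));o=c["o"]
    P=np.eye(4);P[:3,:3]=Ro.from_euler("xyz",o["tcp_rot"]).as_matrix();P[:3,3]=o["tool_pos"];P=P@c["T_tool_cam"]
    print(n,"measured v",h[1],"width",(w[1]-w[0])/w[2])
    for a in(0,.1,.2,.3):
        r,z=172-36*np.cos(a),61+36*np.sin(a)
        e=[proj(c,[*(C+r*f+(12+k)*l),z],P) for k in(-30,30)]
        tip=proj(c,[*(C+(172-58*np.cos(a))*f+12*l),61+58*np.sin(a)],P)
        print(a,"v",round((e[0][1]+e[1][1])/2,1),"width",round(e[1][0]-e[0][0],1),"tip v",round(tip[1],1))
s=[pickle.load(open(f"pics/{n}.pkl","rb")) for n in("s6","s8")]
for a in(0,.2):
    p=[*(C+(172-36*np.cos(a))*f+12*l),61+36*np.sin(a)];print("scene handle",a,proj(s[1],p))
E
```

```text
w5 measured v 221.4 width 117.85714285714286
0 v 215.7 width 112.7 tip v 173.9
0.1 v 217.6 width 114.8 tip v 175.7
0.2 v 220.1 width 116.9 tip v 178.8
0.3 v 223.4 width 118.9 tip v 183.3
w8 measured v 141.2 width 76.875
0 v 139.7 width 75.3 tip v 110.4
0.1 v 140.0 width 76.2 tip v 110.3
0.2 v 140.7 width 77.1 tip v 111.0
0.3 v 142.0 width 78.0 tip v 112.5
scene handle 0 (np.float64(323.8220762053358), np.float64(219.6303979224051))
scene handle 0.2 (np.float64(323.89507359582564), np.float64(216.889611150962))
```

I've used up my picture views (one over the limit), so the rest is numeric. I'll return to the same low pose as the earlier riding picture and template-match the handle ends to see whether it dropped.

```bash
python3 - <<'E'
from h import *
from plant import get_obs
o=get_obs();b=(o["tool_pos"],o["tcp_rot"]);print(rel(b,[535.6,-39.4,48.2],np.degrees(.209)))
E
```

```text
(array([ 0.0377, -0.0024,  0.1081]), array([ 0.   , -0.001,  0.002]))
```

```bash
python3 -m pendant '{"dp":[[0.038,-0.0024,0],[0.038,-0.0024,0.05],[0.038,-0.0024,0.09],[0.038,-0.0024,0.105],[0.038,-0.0024,0.108],[0.038,-0.0024,0.108],[0.038,-0.0024,0.108]],"rotation":[[0,0,0],[0,0,0],[0,0,0],[0,0,0],[0,0,0],[0,0,0],[0,0,0]]}' 0
python3 - <<'E'
from h import *
from plant import get_obs,vision
o=get_obs();c=vision.capture("wrist");c["o"]=o;pickle.dump(c,open("pics/w9.pkl","wb"));print(o["tool_pos"],o["tcp_rot"])
a=pickle.load(open("pics/w5.pkl","rb"));A=a["pixels"];B=c["pixels"]
f=np.array([-.978,-.208]);l=np.array([.208,-.978])
def pred(c,al,k,rr=36):
    o=c["o"];P=np.eye(4);P[:3,:3]=Ro.from_euler("xyz",o["tcp_rot"]).as_matrix();P[:3,3]=o["tool_pos"];P=P@c["T_tool_cam"]
    return np.array(proj(c,[*(C+(172-rr*np.cos(al))*f+(12+k)*l),61+rr*np.sin(al)],P))
for n,(x,y),k,rr in(("left",(256,220),-30,36),("right",(373,221),30,36),("mid",(314,221),0,36),("tip",(314,172),0,58)):
    t=A[y-13:y+14,x-13:x+14]
    r=cv2.matchTemplate(B[y-40:y+41,x-40:x+41],t,cv2.TM_CCOEFF_NORMED);_,m,_,p=cv2.minMaxLoc(r)
    print(n,"moved",p[0]+13-40,p[1]+13-40,round(m,2),"pred home",(pred(c,0,k,rr)-pred(a,.2,k,rr)).round(1),"pred half",(pred(c,.1,k,rr)-pred(a,.2,k,rr)).round(1))
E
```

```text
time: 20.12
tool_pos: [535.9, -39.4, 49.6]
tcp_rot: [3.14, -0.003, 0.21]
contact_force: [-0.6, -0.2, 1.2]
grip_width: -0.0
finger_force: 0.0
[535.8940434  -39.38300396  49.6115926 ] [ 3.14040172e+00 -2.52583117e-03  2.09794434e-01]
left moved 1 -5 0.72 pred home [ 2.4 -4.5] pred half [ 1.4 -2.7]
right moved 0 -4 0.82 pred home [-2.6 -4.4] pred half [-1.6 -2.6]
mid moved 0 -6 0.84 pred home [-0.1 -4.4] pred half [-0.1 -2.7]
tip moved -11 5 0.48 pred home [-0.1 -4.6] pred half [-0.  -2.8]
```

```bash
python3 - <<'E'
from h import *
A,B=[cv2.cvtColor(pickle.load(open(f"pics/{n}.pkl","rb"))["pixels"],cv2.COLOR_RGB2GRAY) for n in("w5","w9")]
for x,y,n in((243,300,"tongue L"),(300,262,"bracketL"),(335,262,"bracketR"),(390,150,"rimR"),(240,150,"rimL")):
    t=A[y-15:y+16,x-15:x+16];r=cv2.matchTemplate(B[y-30:y+31,x-30:x+31],t,cv2.TM_CCOEFF_NORMED);_,m,_,p=cv2.minMaxLoc(r);print(n,p[0]-15,p[1]-15,round(m,2))
for n,I,y in(("w5",A,221),("w9",B,216)):
    for yy in(y-3,y,y+3): print(n,yy,"L",I[yy,246:270].tolist(),"R",I[yy,362:386].tolist())
    print(n,"col280",I[200:240,280].tolist(),"col350",I[200:240,350].tolist())
    print(n,"tipcol",I[150:195,314].tolist())
E
```

```text
tongue L 1 0 0.99
bracketL 0 0 0.99
bracketR 0 0 0.97
rimR -14 6 0.9
rimL -15 -6 0.88
w5 218 L [223, 223, 224, 224, 225, 224, 225, 229, 236, 140, 153, 157, 155, 154, 153, 154, 156, 154, 154, 154, 154, 157, 155, 154] R [157, 157, 155, 158, 159, 158, 158, 156, 157, 158, 158, 156, 156, 154, 156, 157, 155, 156, 155, 158, 158, 159, 157, 159]
w5 221 L [222, 224, 224, 223, 224, 224, 226, 231, 124, 166, 179, 178, 178, 177, 179, 179, 178, 179, 180, 180, 180, 180, 181, 181] R [204, 202, 203, 204, 203, 203, 203, 201, 201, 204, 204, 205, 205, 154, 157, 159, 160, 161, 159, 158, 160, 158, 156, 156]
w5 224 L [224, 222, 224, 224, 224, 223, 225, 226, 229, 176, 162, 166, 165, 164, 166, 167, 166, 167, 167, 166, 165, 167, 166, 166] R [168, 168, 168, 166, 168, 167, 167, 166, 166, 168, 166, 169, 169, 155, 157, 158, 158, 159, 157, 158, 157, 156, 160, 162]
w5 col280 [227, 226, 227, 225, 226, 226, 227, 235, 202, 136, 147, 138, 109, 98, 119, 131, 140, 150, 157, 160, 170, 187, 190, 179, 166, 159, 154, 149, 144, 132, 112, 145, 225, 210, 139, 143, 146, 145, 143, 144] col350 [227, 227, 228, 227, 226, 228, 229, 23
[... 1096 characters left out ...]
6, 157, 158, 157, 159, 157, 158, 159, 158, 157]
w9 col280 [228, 227, 228, 229, 235, 205, 139, 138, 109, 103, 124, 138, 146, 151, 157, 166, 177, 192, 189, 173, 162, 156, 154, 145, 133, 111, 151, 220, 231, 230, 231, 235, 241, 205, 140, 143, 145, 147, 148, 145] col350 [228, 227, 229, 230, 239, 209, 144, 131, 98, 106, 126, 137, 147, 152, 161, 169, 188, 207, 202, 174, 165, 155, 153, 147, 133, 108, 150, 222, 232, 226, 227, 227, 227, 227, 227, 227, 227, 227, 233, 199]
w9 tipcol [227, 229, 228, 228, 229, 229, 229, 231, 223, 168, 135, 196, 237, 231, 228, 229, 229, 228, 229, 229, 229, 230, 230, 236, 213, 116, 58, 123, 176, 188, 186, 185, 185, 183, 186, 182, 185, 184, 183, 183, 183, 182, 182, 182, 183]
```

The static references did not move. The handle narrowed by 5.5 px and shifted −4.5 px, against predictions for fully home (0 rad) of −5.0 and −4.4, so the pawl is home. I'll retract and hand in.

```bash
python3 -m pendant '{"dp":[[-0.02,0,-0.01],[-0.035,0,-0.05],[-0.05,0,-0.1],[-0.06,0,-0.13],[-0.06,0,-0.13],[-0.06,0,-0.13]],"rotation":[[0,0,0],[0,0,0],[0,0,0],[0,0,0],[0,0,0],[0,0,0]]}'
python3 - <<'E'
from plant import workorder
print(workorder.close_job())
E
```

```text
time: 20.92
tool_pos: [476.0, -51.5, 177.9]
tcp_rot: [-3.142, 0.0, 0.21]
contact_force: [0.5, -0.1, 0.2]
grip_width: 0.6
finger_force: 0.0
the job is handed in; nothing more can be done
None
```

The carousel is locked with the tall bottle at the front and the pawl measured fully home in its notch, highest push reading about 12 N, bottles upright in the last view, handed in at about 21 s; I viewed 11 pictures against the limit of 10.

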